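# Seat the red-capped bottle and close the hold-down bar

## Robot

A 6-joint arm with a two-finger parallel gripper is mounted at the origin on a cart in front of the work surface, level with it; the furniture and walls round the work are solid. World frame = base frame: x ahead of the robot, y to its left, z up, the work surface at z = 0. Lengths are in m, angles in rad, forces in N, time in s.
With the tool pointing down it reaches from about 0.275 to 0.725 m from the base axis. Payload 5.6 kg.
Tool frame: the origin (TCP) lies on the centre line of the jaws, within the pads' length; the fingertips stand ahead of it and the grasp point (between the pads) lies 8 mm behind it (nose_length is the z of the fingertips in the tool frame, in m); z points along the fingers, y is the line along which they close (so a half turn about z gives the same grasp; the last joint's range is limited). The gripper opens to 85 mm and grips with 20 to 120 N. Pads are 22 mm wide; open, the fingers measure 114 mm over their backs; the gripper's body (76 mm by 85 mm) begins 54 mm behind the grasp point. The pads swing forward as they close: fully open they stand 13 mm farther back than shut.
Start: joints at [1.554, 0.255, 0.108, 0, -1.424, -0.285], TCP at [0.163, 0.525, 0.242] pointing down, gripper open.
Joint ranges: [-2.95, 2.95], [-1.21, 1.97], [-1.09, 1.5], [-2.87, 1.71], [-2.94, -0.07], [-3.05, 3.05]. Speed limits (rad/s): [2.57, 2.57, 3.14, 3.14, 3.14, 3.14].

## Interface

Orientations are given as [roll, pitch, yaw] about the fixed x, y, z axes, in that order (R = Rz(yaw) Ry(pitch) Rx(roll)).
In Python, from workcell import observe, grab_frame, close_job, nose_length gives the robot as it stands.
- The arm moves only by the shell command python3 -m crank 'ROWS' [OPENING] [FORCE]. ROWS is a JSON object of lists of equal length, an entry for each row: "slide": the shift along the tool's x, y, z in mm, a list of three; "roll": the turn about the tool's z in rad. In form: {"slide": [[dx, dy, dz], ...], "roll": [roll, ...]}. A call has 1 to 20 rows; each row is the pose to reach, as a shift and turn from the pose commanded when the call began, along the tool's axes at that moment; what a row does not reach only later rows make up. A row lasts 1/8 s, in which the tool goes at most 62.5 mm and 10.7 degrees, less where a joint would pass 70% of its speed; a pose out of reach is approached as far as the arm can. A call with a gripper value outside its range is refused whole. OPENING is the finger opening in mm, from 0 to 85.4, set as the call begins (- or left out, the last holds). The fingers move at their own pace and stop on an object; FORCE is the grip in N (left out, the last holds). Time passes only in rows, so rows that repeat a pose let the fingers close. It gives the time, the measured TCP pose, the force, the opening and the grip force at its end, in the units of the state.
- observe(): the state, without advancing time (a new reading comes with each control period).
- grab_frame(name): name is "scene" or "top" or "wrist"; returns a dict with "img" (400x640x3 uint8, blue, green, red), "depth" (400x640 float32, m along the optical axis (not along the pixel's ray), 0 where there is no reading), "mtx" (3x3 intrinsics, pixels), "rvec" (rotation vector, rad) and "tvec" (3), from world to camera coordinates, as OpenCV has them. Camera axes: x right, y down, z forward; pixel columns grow to the right and rows downward; lengths in m; the calibration is good to about 2 mm. A picture is of the moment at which its call begins.
- close_job(): hands the job in; it is judged then, once.
The state is a dict: "time_s": time; "q": joint angles; "joint_velocities": joint speeds; "joint_efforts": joint torques, N m; "eef_pos": TCP position; "tcp_rot": TCP orientation; "wrist_force": force on the tool from outside, world axes, zero at the start; "moment": the same for the moment, N m; "finger_gap": finger opening in m; "grip_force": force on a finger pad.
Only numpy, scipy, OpenCV 4.12 (cv2) and the standard library are available. Lean on these libraries where they do the work, as an engineer would, in place of code of your own. Each camera call takes 0.05 s, during which the arm holds its last target. There are 200 camera calls.

## Task

Stand the small red-capped bottle in the square blue pocket of the bottle holder and press it down until you feel the sprung seat under it give. Then swing the hinged bar over and fully down above the bottle's cap, and leave it closed with the bottle upright in the pocket.

Things in the scene. Friction and masses are not known exactly. Their poses are not given: they have to be found in the camera images.
- bottle_dye: Small clear closed bottle with a red cap (24 mm wide, top 13 mm), 38 mm in diameter, 75 mm tall, about 80 g, upright on the bench. Near it stand an orange-capped bottle (56 mm wide, 118 mm tall) and a clear beaker (50 mm wide, 70 mm tall), not wanted. Origin: centre of its underside, z up.
- holder: Fixed bottle holder: aluminium plate, x -50..50, y -55..135 mm, with a blue pocket 50 mm square. Origin: on the bench under the pocket's centre, z up. Pocket walls reach z 30, outward lead-ins z 40 mm (72 mm wide). Its floor is a black sprung seat, top at z 16: a seated bottle's top is at z 91. Hinge axis of the bar: parallel to x, at y +105, z 101 mm, between two posts (x +-26) 110 mm high.
- clamp_bar (a joint): Hinged steel bar, rad: 0 = closed, level, pointing along holder -y over the pocket; pi/2 upright; it starts beyond that, leaning away from the pocket (stop 2.15). 24 mm wide, 8 thick; yellow crossbar at its end, 14 mm thick, 62 long, 140 mm from the hinge axis. Closed, it clears the cap by 2 mm. Stiff hinge: stays at any angle, about 1 N at the end moves it; push it over from behind, then down.
- seat_pad (a joint): Travel in m of the sprung seat in the pocket: 0 = up, grows as it is pressed down, stop at 0.006. Spring 1.6 N per mm with 0.8 N preload: the bottle's own weight moves it less than 0.5 mm, 4 N moves it 2 mm.
Not all that is in view belongs to the job. There is more than one size of the holder; the job needs the larger. What is shaped like the bottle_dye but brown is not meant.

How it is judged:
On the way:
1. the red-capped bottle stands in the pocket and is pressed down so that the sprung seat gives by more than 1.5 mm, the bar still open (over 0.6 rad) (horizontal distance between bottle_dye and holder below 0.01 m and z of bottle_dye in the frame of holder below 0.018 m and angle between bottle_dye's own z axis and vertical below 0.17 rad and value of joint seat_pad above 0.0015 m and value of joint clamp_bar above 0.6 rad), for 0.1 s.
At the end, for the whole second after the job is handed in: The bar is closed to within 0.1 rad; the red-capped bottle is at rest in the pocket, within 10 mm of its centre, its underside no more than 20 mm above the bench (on the seat), upright within 10 degrees (value of joint clamp_bar below 0.1 rad and horizontal distance between bottle_dye and holder below 0.01 m and z of bottle_dye in the frame of holder below 0.02 m and angle between bottle_dye's own z axis and vertical below 0.17 rad and linear speed of bottle_dye below 0.02 m/s); the robot touches nothing.
It also fails if it takes over 51 s, if anything falls off the work surface, if the arm or the gripper's body presses on something with over 40 N, if the wrist force passes 120 N, or if a joint passes its speed limit or range.

## Working session

There is one attempt and no reset: what is moved stays moved. The work goes in short steps, Python scripts to look and compute and a shell command to move; the robot and the scene stay as the last step left them, time stands still between calls to the robot, and variables do not carry over. Pictures are saved under pics/ and viewed, at most 10 in all, crops included, and the job is handed in when it is done.

```bash
ls; mkdir -p pics; cat > h.py <<'E'
import numpy as np, cv2
from workcell import observe, grab_frame, close_job, nose_length
def cam(n):
    f=grab_frame(n); f['R']=cv2.Rodrigues(np.array(f['rvec'],float))[0]; f['t']=np.array(f['tvec'],float).ravel(); return f
def ray(f,u,v,z):
    d=f['R'].T@np.linalg.inv(f['mtx'])@np.array([u,v,1.]); c=-f['R'].T@f['t']; return c+d*(z-c[2])/d[2]
def pt(f,u,v):
    d=f['depth'][int(v),int(u)]; return f['R'].T@(np.linalg.inv(f['mtx'])@np.array([u,v,1.])*d-f['t'])
def cloud(f):
    v,u=np.mgrid[0:400,0:640]; p=np.stack([u,v,np.ones_like(u)],-1).reshape(-1,3)@np.linalg.inv(f['mtx']).T*f['depth'].reshape(-1,1)
    return ((p-f['t'])@f['R']).reshape(400,640,3)
def proj(f,p): return cv2.projectPoints(np.array(p,float).reshape(-1,3),f['rvec'],f['tvec'],f['mtx'],None)[0].reshape(-1,2)
E
python3 - <<'E'
from h import *
import pickle
s=observe(); print({k:np.round(v,3) for k,v in s.items()}, nose_length() if callable(nose_length) else nose_length)
for n in ("scene","top"):
    f=cam(n); cv2.imwrite(f'pics/{n}0.png',f['img']); pickle.dump(f,open(n+'0.pkl','wb')); print(n,-f['R'].T@f['t'])
E
```

```text
pics
{'time_s': np.float64(0.0), 'q': array([ 1.554,  0.256,  0.107, -0.   , -1.424, -0.285]), 'joint_velocities': array([-0.001, -0.   ,  0.   ,  0.001,  0.001, -0.   ]), 'joint_efforts': array([ 0.0000e+00, -3.8663e+01,  2.3794e+01,  5.3650e+00, -6.0000e-03,
        0.0000e+00]), 'eef_pos': array([0.163, 0.525, 0.241]), 'tcp_rot': array([ 3.14 , -0.   , -0.302]), 'wrist_force': array([-0.985, -0.088, -0.073]), 'moment': array([ 0.016, -0.013, -0.014]), 'grip_force': np.float64(0.0), 'finger_gap': np.float64(0.086)} 0.011
scene [0.22291014 0.64317534 0.92082704]
top [ 0.45784161 -0.00765933  1.07445313]
```

View pics/scene0.png

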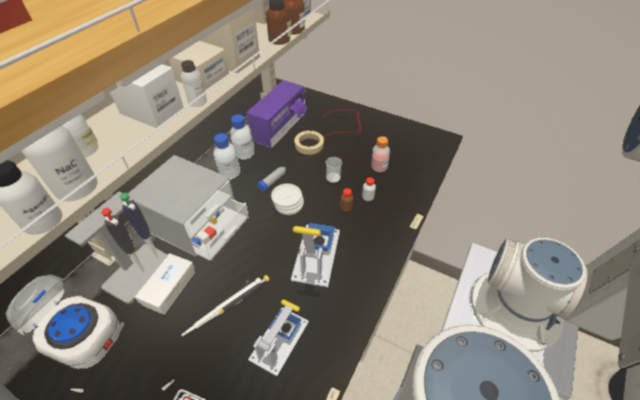

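View pics/top0.png

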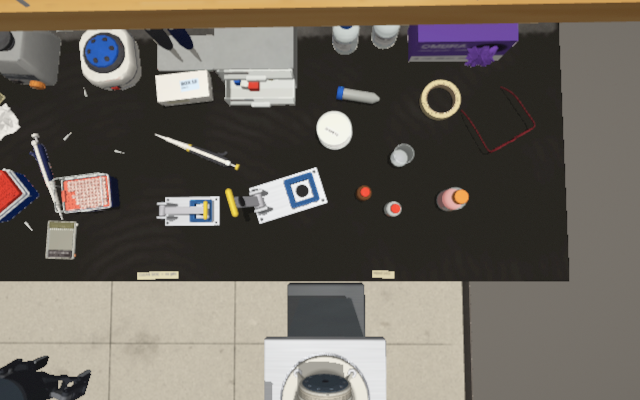

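The top view shows these candidates:
- clear red-capped bottle at (393,208)
- brown lookalike at (365,192)
- orange-capped bottle at (455,198)
- beaker at (402,155)
- larger holder at (288,195), with its pocket at (302,190) and the bar's yellow end at (232,203)
- smaller holder at (190,210)

I choose the clear bottle at (393,208) and the larger holder. I'll measure both and check them in a crop.

```bash
python3 - <<'E'
from h import *
import pickle
f=pickle.load(open('top0.pkl','rb')); P=cloud(f); hsv=cv2.cvtColor(f['img'],cv2.COLOR_BGR2HSV)
h,s,v=[hsv[...,i].astype(int) for i in range(3)]
def comps(m,name,lo,win):
    w=np.zeros_like(m);w[win[1]:win[3],win[0]:win[2]]=1
    n,l,st,c=cv2.connectedComponentsWithStats((m&w.astype(bool)).astype(np.uint8))
    for i in range(1,n):
        if st[i,4]>lo:
            p=P[l==i]; print(name,c[i].round(1),st[i],'med',np.median(p,0).round(4),'ztop',np.percentile(p[:,2],90).round(4)); 
            r=cv2.minAreaRect(np.argwhere(l==i)[:,::-1].astype(np.float32)); print('   rect',np.round(r[0],1),np.round(r[1],1),r[2])
W=(150,140,480,240)
comps((s>150)&(v>120)&((h<8)|(h>172)),'red',15,W)
comps((s>150)&(h>98)&(h<120)&(v>60),'blue',30,W)
comps((s>150)&(h>20)&(h<35)&(v>100),'yel',20,W)
comps((s<50)&(v>170),'plate',100,W)
print('cap@0.075',ray(f,395,209,.075))
c=cv2.resize(f['img'][150:250,210:420],None,fx=3.8,fy=3.8,interpolation=cv2.INTER_CUBIC); cv2.imwrite('pics/crop0.png',c)
E
```

```text
red [364.7 191.5] [360 187  10  10  83] med [ 0.5292 -0.1044  0.075 ] ztop 0.0775
   rect [364.5 191.5] [9. 9.] 90.0
red [394.8 208.1] [391 204   9   9  61] med [ 0.489  -0.1778  0.0761] ztop 0.0783
   rect [395. 208.] [8. 8.] 90.0
blue [300.8 188.9] [285 173  34  34 364] med [0.5434 0.0594 0.0373] ztop 0.0416
   rect [301.3 189.6] [27.7 27.9] 72.6459732055664
blue [195.9 202. ] [191 200  13   6  48] med [0.5088 0.3358 0.029 ] ztop 0.0323
   rect [197.  202.5] [ 5. 12.] 90.0
blue [209.4 210.4] [206 200   5  21  32] med [0.4862 0.2959 0.0301] ztop 0.0333
   rect [208. 210.] [20.  4.] 90.0
blue [195.1 218.2] [191 215  13   6  45] med [0.4643 0.341  0.0258] ztop 0.0297
   rect [197.  217.5] [12.  5.] 0.0
yel [231.2 202.2] [225 188  14  29 194] med [0.4979 0.1904 0.2424] ztop 0.2447
   rect [231.3 202.1] [29.4  7.2] 73.3007583618164
yel [204.9 209.8] [203 201   4  18  52] med [0.4861 0.2927 0.083 ] ztop 0.0865
   rect [204.5 209.5] [17.  3.] 90.0
plate [198.5 151.2] [166 140  64  26 267] med [0.645  0.3322 0.0238] ztop 0.0283
   rect [197.9 151.1] [67.4  5.6] 21.571308135986328
plate [334.9 143.4] [321 140  29   9 200] med [ 0.6585 -0.0316  0.0451] ztop 0.0488
   rect [335. 144.] [ 8. 28.] 90.0
plate [399.3 157.4] [392 150  15  16 185] med [ 0.6248 -0.2013  0.0039] ztop 0.0616
   rect [399.  157.5] [15. 14.] 90.0
plate [283.9 196.9] [ 249  167   78   57 1610] med [0.5191 0.1171 0.0086] ztop 0.0137
   rect [287.1 195.2] [37.8 72.6] 72.55281066894531
plate [301.7 190.4] [291 179  23  23 238] med [0.5389 0.0561 0.0091] ztop 0.014
   rect [301.7 190.3] [18.8 19. ] 72.89727020263672
plate [187.3 210.7] [ 157  196   63   30 1137] med [0.4864 0.3625 0.0077] ztop 0.0833
   rect [188.  210.5] [29. 62.] 90.0
cap@0.075 [ 0.48650236 -0.17811796  0.075     ]
```

View pics/crop0.png

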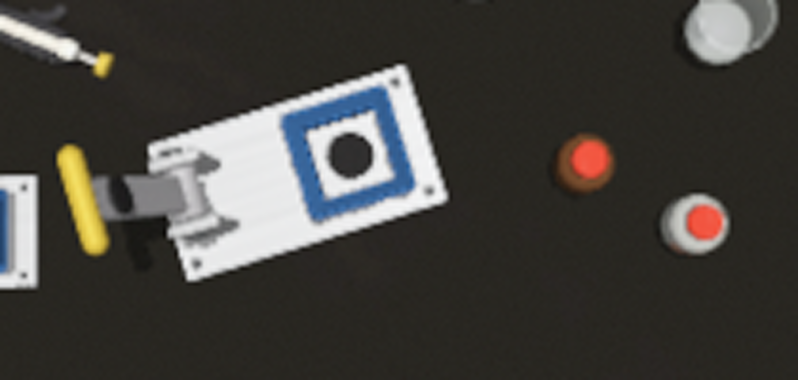

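The crop shows the wanted clear red-capped bottle at crop (705,222) with the brown one at (590,160). The larger holder's pocket is at (350,155) and its bar leans away. All measured heights match the description. Next I'll compute the target in tool axes.

```bash
cat >> h.py <<'E'
from scipy.spatial.transform import Rotation as Ro
def delta(target):
    s=observe(); return np.round(Ro.from_euler('xyz',s['tcp_rot']).as_matrix().T@(np.array(target)-s['eef_pos'])*1000,1)
E
python3 - <<'E'
from h import *
import pickle
f=pickle.load(open('top0.pkl','rb'))
print('bottle',ray(f,394.8,208.1,.075),'pocket',ray(f,301.3,189.6,.04),ray(f,301.7,190.3,.012),'yel',ray(f,231.3,202.1,.245))
a,b=ray(f,301.7,190.3,.012),ray(f,287.1,195.2,.01);d=b-a;print('holder y dir',d*1000,np.arctan2(-d[0],d[1]))
print(delta([.488,-.178,.2]))
E
```

```text
bottle [ 0.48873126 -0.17766139  0.075     ] pocket [0.53878964 0.05600785 0.04      ] [0.53911276 0.0566729  0.012     ] yel [0.49762652 0.18883562 0.245     ]
holder y dir [-12.66598937  38.9789451   -2.        ] 0.3141815969288706
[518.9 574.4  42.5]
```

```bash
python3 -m crank '{"slide": [[519,574,42],[519,574,42],[519,574,42],[519,574,42],[519,574,42],[519,574,42],[519,574,42],[519,574,42],[519,574,42],[519,574,42],[519,574,42],[519,574,42],[519,574,42],[519,574,42],[519,574,42],[519,574,42]], "roll": [0,0,0,0,0,0,0,0,0,0,0,0,0,0,0,0]}' 60 30
python3 - <<'E'
from h import *
f=cam('wrist'); cv2.imwrite('pics/w1.png',f['img']); 
P=cloud(f); hsv=cv2.cvtColor(f['img'],cv2.COLOR_BGR2HSV); h,s,v=[hsv[...,i].astype(int) for i in range(3)]
n,l,st,c=cv2.connectedComponentsWithStats(((s>150)&(v>120)&((h<8)|(h>172))).astype(np.uint8))
for i in range(1,n):
    if st[i,4]>50: print(c[i],st[i],np.median(P[l==i],0),ray(f,*c[i],.075))
print(-f['R'].T@f['t'], observe()['eef_pos'])
E
```

```text
time_s: 2.1
eef_pos: [0.4882, -0.1763, 0.2006]
tcp_rot: [-3.141, -0.0, -0.301]
wrist_force: [-0.3, 0.4, 0.6]
finger_gap: 0.0603
grip_force: 0.0
[210.46776084 165.7901524 ] [194 150  34  33 853] [ 0.53198416 -0.10600222  0.07556933] [ 0.53194105 -0.10587423  0.075     ]
[316.57972973 187.44864865] [302 172  30  32 740] [ 0.49149878 -0.17880808  0.07563357] [ 0.49118156 -0.17876205  0.075     ]
[ 0.56133637 -0.19979899  0.33302055] [ 0.48825828 -0.17634445  0.20062862]
```

View pics/w1.png

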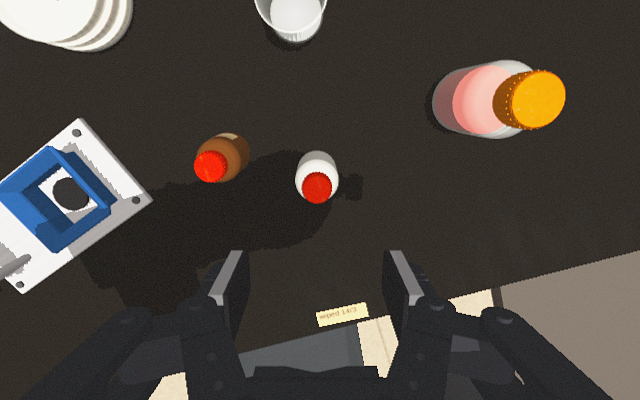

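Wrist view: the clear red-capped bottle is at (317,187), the brown one at (210,166), and the orange-capped one is well clear at (540,100). I'll correct by about 3 mm, descend and grip.

```bash
python3 -m crank '{"slide": [[3,1.5,60],[3,1.5,110],[3,1.5,140],[3,1.5,164],[3,1.5,164],[3,1.5,164]], "roll": [0,0,0,0,0,0]}' 60 30
python3 -m crank '{"slide": [[0,0,0],[0,0,0],[0,0,0],[0,0,0],[0,0,0],[0,0,0]], "roll": [0,0,0,0,0,0]}' 25 30
python3 -c "
from h import *
print(nose_length, nose_length() if callable(nose_length) else '')"
```

```text
time_s: 2.9
eef_pos: [0.4917, -0.1793, 0.0376]
tcp_rot: [-3.142, -0.002, -0.301]
wrist_force: [0.7, -0.2, 1.7]
finger_gap: 0.0599
grip_force: 0.0
time_s: 3.65
eef_pos: [0.4919, -0.1794, 0.0377]
tcp_rot: [-3.141, -0.003, -0.301]
wrist_force: [-0.3, 1.8, 7.2]
finger_gap: 0.0364
grip_force: 29.9
0.011
```

```bash
python3 -m crank '{"slide": [[0,0,-40],[0,0,-90],[0,0,-115],[0,-50,-115],[-8,-100,-115],[-16,-150,-115],[-22,-200,-115],[-25,-225,-115],[-25,-239,-115],[-25,-239,-115],[-25,-239,-115]], "roll": [0,0,0,0,0,0,0,0,0,0,0]}'
python3 - <<'E'
from h import *
import pickle
f=cam('wrist'); cv2.imwrite('pics/w2.png',f['img']); pickle.dump(f,open('w2.pkl','wb'))
g=cam('top'); pickle.dump(g,open('t2.pkl','wb'));
P=cloud(f); hsv=cv2.cvtColor(f['img'],cv2.COLOR_BGR2HSV); h,s,v=[hsv[...,i].astype(int) for i in range(3)]
def c(m,n_):
  n,l,st,c=cv2.connectedComponentsWithStats(m.astype(np.uint8))
  for i in range(1,n):
    if st[i,4]>100: print(n_,c[i],st[i],np.median(P[l==i],0),np.percentile(P[l==i][:,2],[10,95]))
c((s>150)&(v>80)&((h<8)|(h>172)),'red'); c((s>130)&(h>98)&(h<120)&(v>50),'blue')
E
```

```text
time_s: 5.03
eef_pos: [0.5378, 0.0552, 0.1513]
tcp_rot: [3.141, 0.0, -0.303]
wrist_force: [0.1, 0.4, -0.1]
finger_gap: 0.0365
grip_force: 30.5
red [558.62447257 148.85654008] [ 533  129   52   42 1659] [ 0.53283202 -0.10044066  0.07534341] [0.06619593 0.07680687]
red [317.87103175 326.21891534] [ 282  286   73   80 4536] [0.53944806 0.05342294 0.18910926] [0.18086913 0.19029043]
blue [311.92472024 183.28809766] [ 244  126  136  108 4915] [0.54839595 0.04526221 0.03791768] [0.02972585 0.04202411]
blue [ 50.64880952 326.90070346] [   0  289   96   75 3696] [0.48560605 0.32740383 0.02515279] [0.01140847 0.03215849]
```

View pics/w2.png

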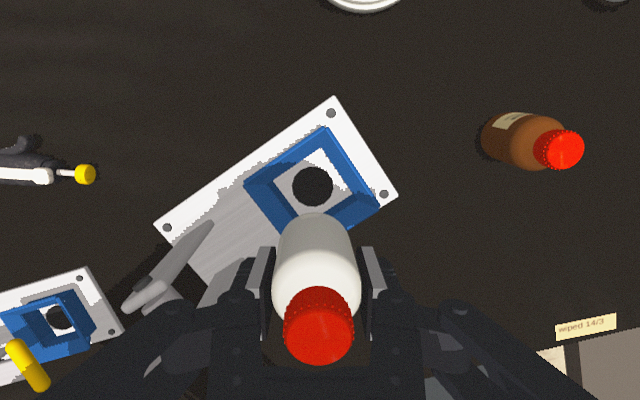

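Wrist view: the bottle is held upright with its cap at (318,326). The pocket's black seat disc shows clear at (312,187). Next I'll measure the disc against the cap.

```bash
python3 - <<'E'
from h import *
import pickle
f=pickle.load(open('w2.pkl','rb'))
g=cv2.cvtColor(f['img'],cv2.COLOR_BGR2GRAY)
m=(g<40).astype(np.uint8); m[:160]=0;m[214:]=0;m[:,:285]=0;m[:,340:]=0
n,l,st,c=cv2.connectedComponentsWithStats(m)
for i in range(1,n):
    if st[i,4]>100: print('seat',c[i],st[i],ray(f,*c[i],.016))
for uv in [(326,127),(244,185),(380,207)]: print('leadin corner',ray(f,*uv,.040))
print('cap',ray(f,318.5,326,.189))
for uv in [(334,96),(153,224),(398,195)]: print('plate',ray(f,*uv,.012))
P=cloud(f);print('plate z',P[170:180,345:350].reshape(-1,3).mean(0))
E
```

```text
seat [312.15384615 186.12669683] [293 167  40  39 884] [0.54018534 0.05663067 0.016     ]
leadin corner [0.58474268 0.03210605 0.04      ]
leadin corner [0.56241253 0.10224299 0.04      ]
leadin corner [0.51563756 0.01043321 0.04      ]
cap [0.53964003 0.0529148  0.189     ]
plate [0.60219626 0.01958684 0.012     ]
plate [0.54771545 0.19701386 0.012     ]
plate [ 0.51047513 -0.00888847  0.012     ]
plate z [0.54643397 0.02730143 0.03658335]
```

```bash
python3 -m crank '{"slide": [[-1,-3,10],[-1,-3,40],[-1,-3,65],[-1,-3,80],[-1,-3,88],[-1,-3,94],[-1,-3,98],[-1,-3,98],[-1,-3,98]], "roll": [0,0,0,0,0,0,0,0,0]}'
python3 -m crank '{"slide": [[0,0,1],[0,0,2],[0,0,3],[0,0,3]], "roll": [0,0,0,0]}'
```

```text
time_s: 6.25
eef_pos: [0.5382, 0.0594, 0.0538]
tcp_rot: [-3.141, -0.001, -0.302]
wrist_force: [1.0, -0.6, 0.1]
finger_gap: 0.0366
grip_force: 30.5
time_s: 6.75
eef_pos: [0.5383, 0.0594, 0.0507]
tcp_rot: [-3.141, -0.001, -0.302]
wrist_force: [-0.3, 0.6, 4.2]
finger_gap: 0.0368
grip_force: 30.9
```

```bash
python3 -m crank '{"slide": [[0,0,1],[0,0,2],[0,0,2],[0,0,2],[0,0,2]], "roll": [0,0,0,0,0]}'
python3 -c "
from h import *
f=cam('wrist');P=cloud(f);hsv=cv2.cvtColor(f['img'],cv2.COLOR_BGR2HSV);m=(hsv[...,1]>150)&(hsv[...,2]>80)&((hsv[...,0]<8)|(hsv[...,0]>172));m[:,:250]=0;m[:,390:]=0;m[:250]=0
print(np.median(P[m],0),np.percentile(P[m][:,2],[50,90,95]))
g=cam('top');cv2.imwrite('pics/t3.png',g['img'])"
```

```text
time_s: 7.38
eef_pos: [0.5384, 0.0594, 0.0491]
tcp_rot: [-3.141, -0.001, -0.301]
wrist_force: [-0.5, 0.8, 8.0]
finger_gap: 0.0369
grip_force: 31.1
[0.54012295 0.05750134 0.08699833] [0.08699833 0.0879402  0.08817822]
```

The wrist reads 8 N and the cap top is at 0.087 m, so the seat has given about 4 mm. Now I'll ease off, release, rise, close the fingers and align the tool with the holder.

```bash
python3 -m crank '{"slide": [[0,0,-3],[0,0,-4],[0,0,-4]], "roll": [0,0,0]}'
python3 -m crank '{"slide": [[0,0,0],[0,0,0],[0,0,0],[0,0,0],[0,0,-10],[0,0,-30],[0,0,-60]], "roll": [0,0,0,0,0,0,0]}' 65
python3 - <<'E'
from h import *
f=cam('wrist'); cv2.imwrite('pics/w4.png',f['img'])
P=cloud(f);hsv=cv2.cvtColor(f['img'],cv2.COLOR_BGR2HSV);m=(hsv[...,1]>150)&(hsv[...,2]>80)&((hsv[...,0]<8)|(hsv[...,0]>172));m[:,:230]=0;m[:,410:]=0
print(np.median(P[m],0),np.percentile(P[m][:,2],[50,90]))
E
```

```text
time_s: 7.85
eef_pos: [0.5381, 0.0594, 0.0523]
tcp_rot: [-3.141, -0.0, -0.302]
wrist_force: [1.0, 0.9, 2.3]
finger_gap: 0.0367
grip_force: 30.8
time_s: 8.72
eef_pos: [0.5374, 0.0591, 0.1129]
tcp_rot: [3.141, 0.001, -0.302]
wrist_force: [0.9, 1.0, -0.8]
finger_gap: 0.0651
grip_force: 0.0
[0.53888793 0.05942123 0.09148956] [0.09148956 0.09241689]
```

View pics/w4.png

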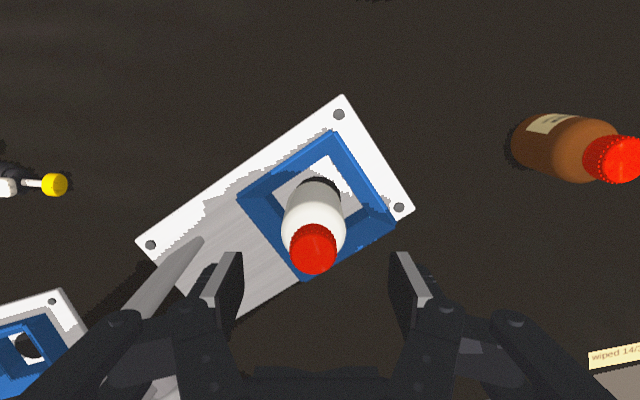

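Wrist view: the bottle stands free in the pocket with its cap at (313,249) and its top at 0.0915 m, matching the 0.091 m expected when seated. Now up and align.

```bash
python3 -m crank '{"slide": [[0,0,-50],[0,0,-105],[0,0,-160],[0,0,-200],[0,0,-200],[0,0,-200],[0,0,-200]], "roll": [0,0,-0.15,-0.32,-0.47,-0.605,-0.605]}' 0
python3 -c "
from h import *
print(delta([.4858,.2292,.31]),delta([.4858,.2292,.226]))"
```

```text
time_s: 9.65
eef_pos: [0.5378, 0.0592, 0.3129]
tcp_rot: [-3.142, -0.001, 0.302]
wrist_force: [-0.2, -0.6, -0.3]
finger_gap: -0.0001
grip_force: 0.0
[   0.9 -177.7    2.9] [   0.9 -177.7   86.9]
```

```bash
python3 -m crank '{"slide": [[1,-60,0],[1,-120,0],[1,-165,0],[1,-180,0],[1,-180,0],[1,-180,45],[1,-180,75],[1,-180,87],[1,-180,87]], "roll": [0,0,0,0,0,0,0,0,0]}'
python3 - <<'E'
from h import *
f=cam('scene'); cv2.imwrite('pics/s5.png',cv2.resize(f['img'][150:350,200:460],None,fx=3,fy=3))
E
```

```text
time_s: 10.78
eef_pos: [0.4855, 0.2305, 0.2255]
tcp_rot: [3.141, 0.0, 0.302]
wrist_force: [0.5, -0.4, 1.5]
finger_gap: -0.0004
grip_force: 0.0
```

View pics/s5.png

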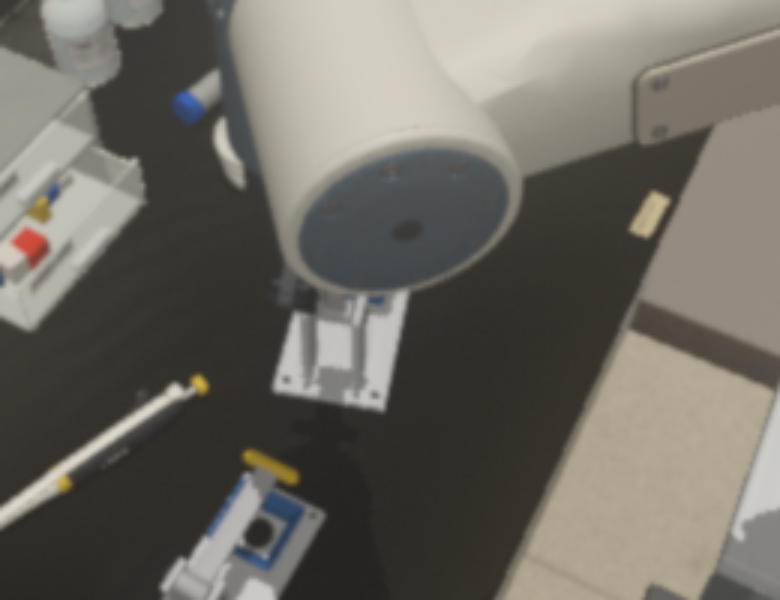

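The wrist hides the bar in this view, with the holder plate at (340,350). The pose agrees with the geometry, so I'll push on carefully and watch the force.

```bash
python3 -m crank '{"slide": [[0,20,0],[0,35,0],[0,50,0],[0,63,0],[0,78,0],[0,93,2],[0,107,7],[0,120,13],[0,120,13]], "roll": [0,0,0,0,0,0,0,0,0]}'
python3 - <<'E'
from h import *
for n in('top','scene'):
    f=cam(n);P=cloud(f);hsv=cv2.cvtColor(f['img'],cv2.COLOR_BGR2HSV);h,s,v=[hsv[...,i].astype(int) for i in range(3)]
    m=((s>130)&(h>20)&(h<35)&(v>80)).astype(np.uint8)
    k,l,st,c=cv2.connectedComponentsWithStats(m)
    for i in range(1,k):
        p=np.median(P[l==i],0)
        if st[i,4]>15 and .4<p[0]<.65 and -.1<p[1]<.25: print(n,c[i],st[i,4],p)
E
```

```text
time_s: 11.95
eef_pos: [0.5208, 0.1157, 0.2114]
tcp_rot: [3.141, 0.002, 0.302]
wrist_force: [-0.9, 0.4, -0.3]
finger_gap: 0.0002
grip_force: 0.0
top [283.06 196.5 ] 50 [0.50970509 0.08294723 0.2284728 ]
scene [324.44067797 200.94915254] 59 [0.50990105 0.0866532  0.22694658]
scene [266.46428571 277.60714286] 28 [0.60207571 0.23111652 0.01648869]
```

The bar is at about 60°, as planned. I'll continue down the arc.

```bash
python3 -m crank '{"slide": [[0,12,9],[0,24,19],[0,34,30],[0,43,43],[0,49,56],[0,54,70],[0,56,80],[0,57,88],[0,57,88]], "roll": [0,0,0,0,0,0,0,0,0]}'
python3 -m crank '{"slide": [[0,0,3],[0,0,6],[0,0,8],[0,0,8]], "roll": [0,0,0,0]}'
```

```text
time_s: 13.18
eef_pos: [0.5376, 0.0625, 0.1236]
tcp_rot: [-3.141, 0.001, 0.303]
wrist_force: [-0.0, -0.1, -0.0]
finger_gap: -0.0005
grip_force: 0.0
time_s: 13.68
eef_pos: [0.5379, 0.0625, 0.1162]
tcp_rot: [-3.141, 0.0, 0.303]
wrist_force: [-0.5, 0.3, 0.3]
finger_gap: 0.0002
grip_force: 0.0
```

```bash
python3 -m crank '{"slide": [[0,0,1],[0,0,2],[0,0,2]], "roll": [0,0,0]}'
python3 -m crank '{"slide": [[0,0,1],[0,0,2],[0,0,2]], "roll": [0,0,0]}'
```

```text
time_s: 14.05
eef_pos: [0.538, 0.0625, 0.1159]
tcp_rot: [3.141, -0.001, 0.304]
wrist_force: [-5.1, -0.0, 11.1]
finger_gap: -0.0006
grip_force: 5.1
time_s: 14.42
eef_pos: [0.5381, 0.0625, 0.1157]
tcp_rot: [3.141, -0.002, 0.304]
wrist_force: [-9.2, 1.7, 20.4]
finger_gap: 0.0002
grip_force: 10.5
```

The bar is firmly against its stop, at 20 N. I'll back off and move clear to the side, then verify.

```bash
python3 -m crank '{"slide": [[0,0,-10],[0,0,-60],[0,0,-120],[-60,0,-150],[-120,0,-150],[-180,0,-150],[-180,0,-150],[-180,0,-150]], "roll": [0,0,0,0,0,0,0,0]}'
python3 - <<'E'
from h import *
for n in('top','scene'):
    f=cam(n);P=cloud(f);hsv=cv2.cvtColor(f['img'],cv2.COLOR_BGR2HSV);h,s,v=[hsv[...,i].astype(int) for i in range(3)]
    k,l,st,c=cv2.connectedComponentsWithStats(((s>130)&(h>20)&(h<35)&(v>80)).astype(np.uint8))
    for i in range(1,k):
        p=np.median(P[l==i],0)
        if st[i,4]>15 and .4<p[0]<.65 and -.1<p[1]<.25: print(n,c[i],st[i,4],p,np.percentile(P[l==i][:,2],90))
    u=proj(f,[.54,.057,.09])[0].astype(int);y0=max(u[1]-60,0);x0=u[0]-80
    cv2.imwrite(f'pics/end_{n}.png',cv2.resize(f['img'][y0:y0+120,x0:x0+160],None,fx=3.3,fy=3.3))
a,b=[cv2.imread(f'pics/end_{n}.png') for n in('top','scene')]
cv2.imwrite('pics/end.png',cv2.resize(np.hstack([a,b]),(800,300)))
E
```

```text
time_s: 15.42
eef_pos: [0.3664, 0.0088, 0.2627]
tcp_rot: [-3.141, -0.001, 0.303]
wrist_force: [0.2, 0.2, -1.4]
finger_gap: -0.0002
grip_force: 0.0
top [236.8 166.6] 25 [0.60202016 0.22915137 0.01707355] 0.020824295268902247
top [313.33027523 183.55963303] 109 [0.54699826 0.02346299 0.10777518] 0.11036092649833204
scene [321.56302521 210.60504202] 119 [0.55920266 0.02158573 0.10560996] 0.10851162591447766
scene [266.53846154 277.80769231] 26 [0.60218748 0.23114308 0.01656878] 0.021191662791966673
```

View pics/end.png

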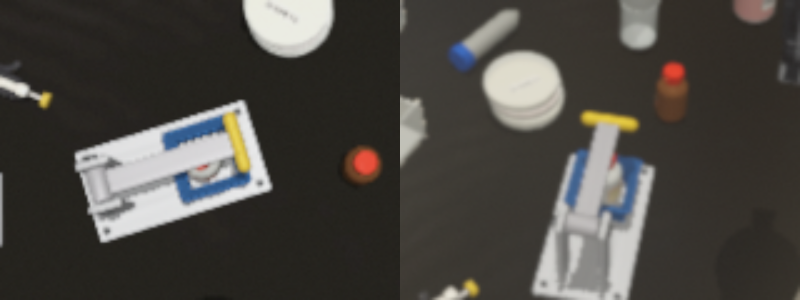

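The bar lies level over the bottle. Its crossbar is at (237,142) in the left panel, with its top at 0.108 m, which is the closed height. The bottle stands upright beneath it, at (208,168), and the arm is clear.

```bash
python3 -c "
from workcell import close_job
print(close_job())"
```

```text
the job is handed in; nothing more can be done
None
```

The job is handed in at about 15.5 s of the 51 s: I pressed the red-capped bottle about 4 mm into the sprung seat, it now stands upright in the larger holder's pocket with the bar fully closed above it, and the arm is clear; the hand-in call returned no verdict.

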